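# Put the die-clamp hardware back in its holders

### The arm

A 6-joint arm with a two-finger parallel gripper is mounted at the origin on a cart in front of the work surface, level with it; the furniture and walls round the work are solid. World frame = base frame: x ahead of the robot, y to its left, z up, the work surface at z = 0. Lengths are in mm, angles in degrees, forces in N, time in s.
With the tool pointing down it reaches from about 350 to 850 mm from the base axis. Payload 8.1 kg.
Tool frame: the origin (TCP) lies between the finger pads; the fingertips stand 19 mm ahead of it and the grasp point (between the pads) is the TCP (nose_length is the distance from the TCP to the fingertips, in mm); y points along the fingers, x is the direction in which the jaws open and shut, and the axes are right-handed (so a half turn about y gives the same grasp; the last joint's range is limited). The gripper opens to 85 mm and grips with 20 to 120 N. Pads are 22 mm wide; open, the fingers measure 114 mm over their backs; the gripper's body (76 mm by 85 mm) begins 54 mm behind the grasp point. The pads swing forward as they close: fully open they stand 13 mm farther back than shut.
Start: joints at [-78.69, 7.471, 85.268, -0, 87.261, -4.893], TCP at [167.448, -576.166, 250.292] pointing down, gripper open.
Joint ranges: [-169.43, 169.43], [-51.17, 129.36], [1.28, 143.12], [-76.62, 256.62], [0, 156.53], [-152.29, 152.29]. Speed limits (degrees/s): [136.94, 136.94, 159.86, 180, 180, 180].

### API

Orientations are given as [roll, pitch, yaw] about the fixed x, y, z axes, in that order (R = Rz(yaw) Ry(pitch) Rx(roll)).
In Python, from bench import sense, snapshot, camera_info, hand_in, nose_length gives the robot as it stands.
- The arm moves only by the tool arm_command, never from a script. Its argument "commands" is a list of rows, each a list of 3 entries, a list of its own where there are three numbers: the opening in per cent of the stroke, from 0 (shut) to 100 (fully open), then the shift along the world's x, y, z in units of 30 mm (1.0 is 30 mm), then the turn, a rotation vector about the world's x, y, z in degrees. A call has 1 to 5 rows; each row shifts and turns the pose as measured when the row begins; what a row does not reach is not made up. A row lasts 1/12 s, in which the tool goes at most 41.7 mm and 7.16 degrees, less where a joint would pass 70% of its speed; a pose out of reach is approached as far as the arm can. A call is refused whole if a number of a shift passes 1 or a number of a turn 7.16, either way. A call with a gripper value outside its range is refused whole. The fingers move at their own pace and stop on an object; "force" is the grip in N (left out, the last holds). Time passes only in rows, so rows that do not move let the fingers close. It gives the time, the measured TCP pose, the force and the opening at its end, in the units of the state.
- sense(): the state, without advancing time (a new reading comes with each control period).
- snapshot(name): name is "scene" or "top" or "wrist"; returns the picture (480x640x3 uint8, blue, green, red); there is no depth.
- camera_info(name): a dict with "fx", "fy", "cx", "cy" (pixels), "k1" (the pictures are not rectified: a ray, as slopes to the right and down, at radius r is drawn at 1 + k1 r^2 times it, then the intrinsics apply), "rvec" (rotation vector, rad) and "tvec" (3), from world to camera coordinates, as OpenCV has them; the wrist camera has in their place "hand_eye" (4x4, takes a point from camera to tool coordinates, whose origin is the TCP and whose axes are the tool frame's). Camera axes: x right, y down, z forward; pixel columns grow to the right and rows downward; lengths in mm; the calibration is good to about 2 mm. A picture is of the moment at which its call begins: read the wrist's pose just before it. camera_info takes no time and is no camera call.
- hand_in(): hands the job in, once; it reports no verdict.
The state is a dict: "time": time; "joint_pos": joint angles; "qd": joint speeds; "joint_efforts": joint torques, N m; "tool_pos": TCP position; "tcp_rot": TCP orientation; "ft_force": force on the tool from outside, world axes, zero at the start; "wrist_torque": the same for the moment, N m; "finger_gap": finger opening in mm.
Only numpy, scipy, OpenCV 4.12 (cv2) and the standard library are available. Lean on these libraries where they do the work, as an engineer would, in place of code of your own. Each camera call takes 0.05 s, during which the arm holds its last target. There are 200 camera calls.

### The job

Put the loose clamping hardware away, each piece in its own holder: lay the long bolt lengthwise in the middle of the long narrow holder, between its end plates, the short bolt likewise in the short narrow holder, the nut flat in the middle of the round pad, and the T-block, right way up on its foot as it stands now, in the middle of the square holder. Leave the hex key and the stubby screwdriver where they lie.

Things in the scene. Friction and masses are not known exactly. Their poses are not given: they have to be found in the camera images.
- long_bolt: Plain steel hexagon bolt, 64 mm long over all, lying on the surface: threaded shank 12 mm thick, its axis 6 mm up at the free end and 9 mm at the head, head 22 mm across its corners and 19 mm high as it lies, 9 mm long. The longer of the two bolts. Origin: middle of its whole length, at its underside. Its y axis runs along the bolt towards the head, z up. Easily gripped across the shank at the origin, fingers closing along its x axis. About 45 g.
- short_bolt: Plain steel hexagon bolt, 48 mm long over all, lying on the surface: threaded shank 12 mm thick, its axis 6 mm up at the free end and 9 mm at the head, head 22 mm across its corners and 19 mm high as it lies, 9 mm long. The shorter of the two bolts. Origin: middle of its whole length, at its underside. Its y axis runs along the bolt towards the head, z up. Easily gripped across the shank at the origin, fingers closing along its x axis. About 45 g.
- nut: Plain steel hexagon nut lying flat, 19 mm across flats, 22 mm across corners, 10 mm high. Origin: centre of its underside; z up; two of its flats face along +x and -x, so grip it with the fingers closing along x. About 17 g.
- t_block: Olive-brown painted steel die-clamp T-block, 40 mm (x) by 44 mm (y) by 24 mm high, with stepped sides and a dark hole in its top. Origin: centre of its underside; z up. The steps are on its +x and -x sides; its +y and -y faces are plain and upright over the full height, so grip it with the fingers closing along y. About 150 g.
- long_holder: Long narrow holder: fixed dark folded sheet-steel channel for the long bolt. Flat floor 92 mm long (x) and 56 mm wide (y), 4 mm thick, with a 4 mm thick upstand at each end rising to 14 mm above the table; the clear floor between the upstands is 84 mm. Both sides along x are open, so fingers closing along y meet no wall. Origin: centre of its underside on the table; the floor's top is at z = +4 mm. x runs from one upstand to the other.
- short_holder: Short narrow holder: fixed dark folded sheet-steel channel for the short bolt. Flat floor 72 mm long (x) and 56 mm wide (y), 4 mm thick, with a 4 mm thick upstand at each end rising to 14 mm above the table; the clear floor between the upstands is 64 mm. Both sides along x are open, so fingers closing along y meet no wall. Origin: centre of its underside on the table; the floor's top is at z = +4 mm. x runs from one upstand to the other.
- square_holder: Square holder: fixed dark folded sheet-steel channel for the T-block, clearly broader than the two bolt holders. Flat floor 82 mm long (x) and 82 mm wide (y), 4 mm thick, with a 4 mm thick upstand at each end rising to 14 mm above the table; the clear floor between the upstands is 74 mm. Both sides along x are open, so fingers closing along y meet no wall. Origin: centre of its underside on the table; the floor's top is at z = +4 mm. x runs from one upstand to the other.
- round_pad: Round pad for the nut: fixed dark flat steel disc, 68 mm across, 4 mm thick, no rim, with a fine bright circle of 47 mm on it. Origin: centre of its underside on the table; the top is at z = +4 mm.
- hex_key: Bystander, to be left alone: loose black L-shaped hex key lying flat, 96 x 32 mm, 9 mm thick. Origin: middle of its outline, at its underside; its long arm runs along y, 12 mm to the -x side of the origin.
- stubby_driver: Bystander, to be left alone: loose stubby screwdriver with a black and amber ball handle, 85 mm long (y), 35 mm wide, 33 mm high. Origin: middle of its outline, at its underside; the blade points to -y. Other tools, none taller than 45 mm, lie fixed along the back and the sides of the table, with their edges at least 6 cm from the centre of every listed thing.

How it is judged:
By the outcome, as a careful person would: the job done as asked, in the order asked, and still so for the second after the job is handed in, with the robot touching nothing.
It also fails if it takes over 109 s, if anything falls off the work surface, if the arm or the gripper's body presses on something with over 40 N, if the wrist force passes 120 N, or if a joint passes its speed limit or range.

## Working session

There is one attempt and no reset: what is moved stays moved. The work goes in short steps, Python scripts to look and compute and a tool call to move; the robot and the scene stay as the last step left them, time stands still between calls to the robot, and variables do not carry over. Pictures are saved under pics/ and viewed, about 12 in all and at most 16, crops included, and the job is handed in when it is done.

Besides the shell and the picture viewer there is one more tool, called after ">>>" in YAML: its name, and indented under it one key for each argument. arm_command: Moves the arm, as the interface text tells. Its arguments: {"type":"object","properties":{"commands":{"type":"array"},"force":{"type":"number"}},"required":["commands"]}

```bash
mkdir -p pics; ls; python3 - <<'E'
from bench import *
import cv2
s=sense();print(s)
for n in("top","scene"):
    cv2.imwrite(f"pics/{n}0.png",snapshot(n));print(camera_info(n))
print(camera_info("wrist"),nose_length)
E
```

```text
pics
{'time': 0.0, 'joint_pos': array([-7.86920071e+01,  7.51354128e+00,  8.53304901e+01, -9.33773653e-04,
        8.72611825e+01, -4.89398478e+00]), 'qd': array([ 0.0182133 , -0.06069487,  0.08695592, -0.00340409, -0.12573869,
       -0.0593475 ]), 'joint_efforts': array([-3.06434871e-03, -5.69396639e+01, -5.00552738e+01, -5.55101524e-04,
        1.45288382e-02, -4.38753068e-05]), 'tool_pos': array([ 167.3190574 , -575.65729242,  249.24912656]), 'tcp_rot': array([-89.99195317,   0.10490995, -73.79796951]), 'ft_force': array([0.02467917, 0.84866617, 0.34598383]), 'wrist_torque': array([ 0.06991958, -0.05262003, -0.07488836]), 'finger_gap': 85.2192869221868}
{'fx': 515.8448583829704, 'fy': 515.8448583829704, 'cx': 317.1038238840007, 'cy': 243.06706637340287, 'k1': -0.03943600871508467, 'rvec': array([ 2.1676659 , -2.15913121,  0.17544149]), 'tvec': array([ -17.58947184,  519.26445934, 1138.40806548])}
{'fx': 543.7587154563361, 'fy': 543.7587154563361, 'cx': 314.72283332113705, 'cy': 238.9334673018444, 'k1': -0.0037316655335543143, 'rvec': array([ 0.76629978, -2.38474331,  1.31433168]), 'tvec': array([410.24221969, 205.48715324, 874.3649128 ])}
{'fx': 357.5601032268096, 'fy': 357.5601032268096, 'cx': 314.3234948541199, 'cy': 233.88007984734833, 'k1': -0.047802687665541, 'hand_eye': array([[ 9.99999640e-01,  2.77673167e-04, -8.02132963e-04,
         9.27882834e-01],
       [ 8.48810687e-04, -3.20064440e-01,  9.47395395e-01,
        -1.24191322e+02],
       [ 6.33204258e-06, -9.47395734e-01, -3.20064560e-01,
         8.00925558e+01],
       [ 0.00000000e+00,  0.00000000e+00,  0.00000000e+00,
         1.00000000e+00]])} 19.0
```

View pics/top0.png

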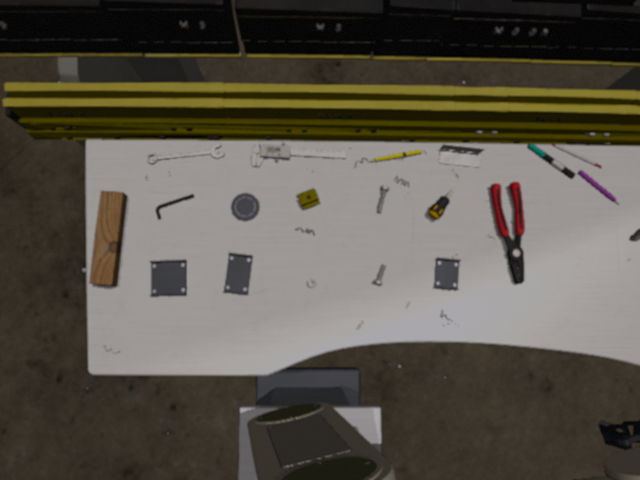

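View pics/scene0.png

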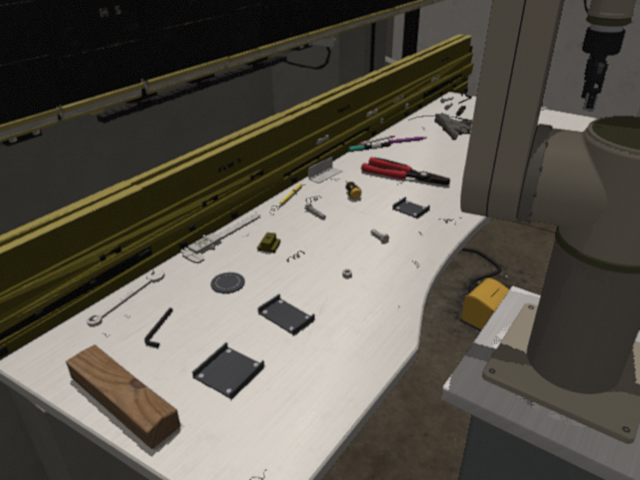

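```bash
cat > h.py <<'E'
import cv2,numpy as np
from bench import *
from scipy.spatial.transform import Rotation as Ro
def ray(n,uv,s=None):
    c=camera_info(n);K=np.array([[c['fx'],0,c['cx']],[0,c['fy'],c['cy']],[0,0,1]])
    p=cv2.undistortPoints(np.float64(uv).reshape(-1,1,2),K,np.array([c['k1'],0,0,0,0])).reshape(-1,2)
    d=np.c_[p,np.ones(len(p))]
    if n=="wrist":
        H=c['hand_eye'];R=Ro.from_euler('xyz',s['tcp_rot'],degrees=True).as_matrix()
        o=R@H[:3,3]+s['tool_pos'];return o,d@(R@H[:3,:3]).T
    R=cv2.Rodrigues(c['rvec'])[0];return -R.T@c['tvec'],d@R
def p2w(n,uv,z,s=None):
    o,d=ray(n,uv,s);return (o+d*((z-o[2])/d[:,2])[:,None])[:,:2]
def shot(name):
    s=sense();im=snapshot("wrist");cv2.imwrite(f"pics/{name}.png",im)
    np.savez(f"pics/{name}.npz",tool_pos=s['tool_pos'],tcp_rot=s['tcp_rot']);return s,im
def load(name):return dict(np.load(f"pics/{name}.npz")),cv2.imread(f"pics/{name}.png")
def rectify(s,im,c,half=60,ppm=5,z=4):
    "metric view from above about world c: column=+x right, row=-y (y up)"
    g=(np.arange(2*half*ppm)+.5)/ppm-half
    X,Y=np.meshgrid(c[0]+g,c[1]-g);ci=camera_info("wrist");H=ci['hand_eye']
    R=Ro.from_euler('xyz',s['tcp_rot'],degrees=True).as_matrix()
    P=(np.c_[X.ravel(),Y.ravel(),np.full(X.size,z)]-s['tool_pos'])@R
    P=(P-H[:3,3])@H[:3,:3]
    K=np.array([[ci['fx'],0,ci['cx']],[0,ci['fy'],ci['cy']],[0,0,1]])
    uv=cv2.projectPoints(P,np.zeros(3),np.zeros(3),K,np.array([ci['k1'],0,0,0,0]))[0].reshape(*X.shape,2).astype(np.float32)
    return cv2.remap(im,uv[...,0],uv[...,1],cv2.INTER_LINEAR)
E
python3 - <<'E'
from h import *
im=cv2.imread("pics/top0.png")
L={'square':(168,278,4),'long_h':(238,274,4),'pad':(245,207,4),'tb':(309,199,24),'nut':(311,284,10),'boltA':(382,200,8),'boltB':(379,276,8),'short_h':(447,274,4),'drv':(440,206,16),'hex':(174,205,5)}
for k,(u,v,z) in L.items():
    x0,y0=u-27,v-27;c=cv2.cvtColor(im[y0:y0+54,x0:x0+54],6).astype(float)
    m=(abs(c-np.median(c) if k not in('square','long_h','pad','short_h') else c-200)>(25 if 'o' not in k or 'bolt' in k else 90)).astype(np.uint8)
    n,l,st,ce=cv2.connectedComponentsWithStats(m)
    d=[-st[i,4]+ 20*np.hypot(*(ce[i]-27)) for i in range(1,n)];i=1+int(np.argmin(d))
    pts=np.argwhere(l==i)[:,::-1]+[x0,y0]
    w=p2w("top",pts,z).astype(np.float32);r=cv2.minAreaRect(w)
    print(k,st[i,4],np.round(r[0]),np.round(r[1]),round(r[2]),'mean',np.round(w.mean(0)))
cv2.imwrite("pics/crop.png",cv2.resize(im[150:310,140:480],None,fx=2.35,fy=2.35,interpolation=cv2.INTER_CUBIC))
E
```

```text
square 2916 [442. 329.] [122. 126.] 0 mean [442. 329.]
long_h 921 [452. 167.] [55. 93.] 83 mean [451. 167.]
pad 2916 [610. 155.] [128. 125.] 1 mean [610. 155.]
tb 375 [624.   7.] [43. 51.] 21 mean [624.   7.]
nut 5 [432.  -6.] [5. 2.] 0 mean [433.  -6.]
boltA 155 [ 627. -170.] [20. 67.] 80 mean [ 630. -168.]
boltB 131 [ 451. -159.] [22. 51.] 77 mean [ 448. -160.]
short_h 683 [ 453. -319.] [57. 73.] 86 mean [ 453. -319.]
drv 384 [ 610. -303.] [36. 79.] 44 mean [ 606. -299.]
hex 227 [617. 323.] [ 31. 101.] 35 mean [614. 326.]
```

View pics/crop.png

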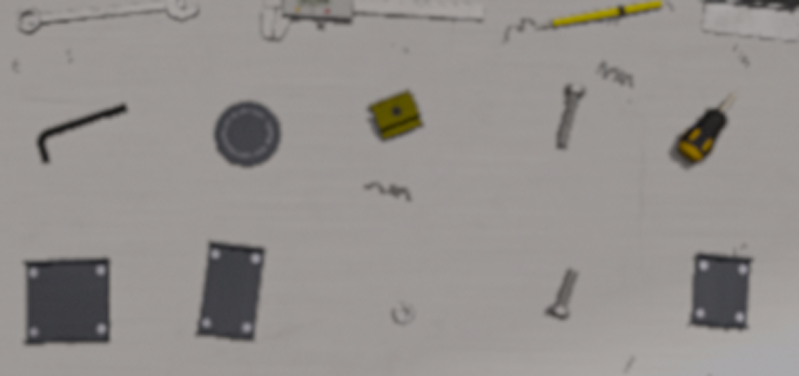

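>>> arm_command:
  commands:
    - [100,[0.9,0.9,0],[0,0,-5.4]]
    - [100,[0.9,0.9,0],[0,0,-5.4]]
    - [100,[0.9,0.9,0],[0,0,-5.4]]
    - [100,[0.9,0.9,0],[0,0,-5.4]]
    - [100,[0.9,0.9,0],[0,0,-5.4]]

```text
time: 0.52
tool_pos: [299.2, -439.0, 245.3]
tcp_rot: [-90.2, 0.3, -102.3]
ft_force: [0.4, -0.3, -0.3]
finger_gap: 85.2
```

>>> arm_command:
  commands:
    - [100,[0.9,0.9,0],[0,0,0]]
    - [100,[0.9,0.9,0],[0,0,0]]
    - [100,[0.9,0.9,0],[0,0,0]]
    - [100,[0.9,0.9,0],[0,0,0]]
    - [100,[0.9,0.9,0],[0,0,0]]

```text
time: 0.93
tool_pos: [438.1, -295.3, 243.3]
tcp_rot: [-90.4, 0.4, -102.9]
ft_force: [1.1, -0.8, -0.2]
finger_gap: 84.9
```

>>> arm_command:
  commands:
    - [100,[1,0.7,-0.5],[0,0,0.5]]
    - [100,[1,0.7,-0.5],[0,0,0.5]]
    - [100,[1,0.7,-0.5],[0,0,0]]
    - [100,[1,0.7,-0.5],[0,0,0]]
    - [100,[1,0.7,-0.6],[0,0,0]]

```text
time: 1.35
tool_pos: [595.1, -183.2, 167.5]
tcp_rot: [-89.9, 0.3, -101.8]
ft_force: [1.1, -1.0, 0.9]
finger_gap: 85.4
```

>>> arm_command:
  commands:
    - [100,[1,0.5,-0.6],[0,0,0]]
    - [100,[0.3,0.2,-0.5],[0,0,0]]
    - [100,[0,0,0],[0,0,0]]
    - [100,[0,0,0],[0,0,0]]

```text
time: 1.68
tool_pos: [637.0, -152.8, 125.0]
tcp_rot: [-90.5, 0.4, -101.3]
ft_force: [0.2, -0.7, 1.4]
finger_gap: 85.4
```

```bash
python3 - <<'E'
from h import *
s,im=shot("w1");print(s['tool_pos'],s['tcp_rot'])
r=rectify(s,im,(627,-170),half=50,ppm=6,z=6)
cv2.imwrite("pics/w1v.png",np.hstack([cv2.resize(im,(800,600))[:, :],]) )
cv2.imwrite("pics/w1r.png",r)
E
```

```text
[ 637.00302001 -152.75260524  124.9860185 ] [ -90.45869422    0.42553779 -101.3028589 ]
```

View pics/w1r.png

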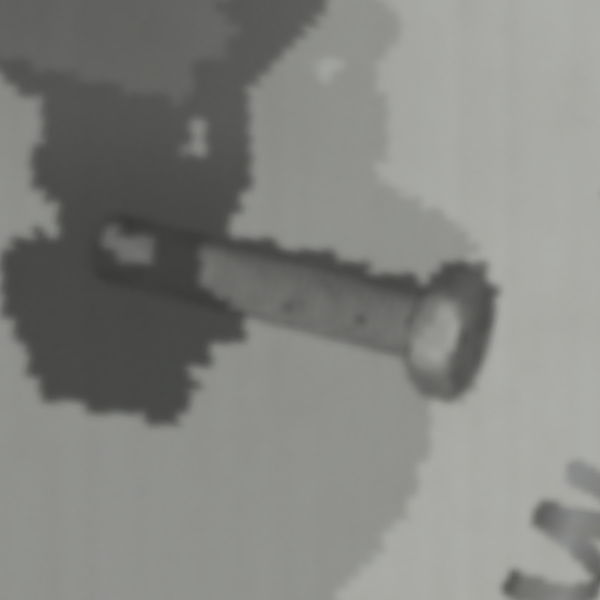

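>>> arm_command:
  commands:
    - [100,[-0.18,-0.26,-0.6],[-0.1,-0.45,-0.6]]
    - [100,[-0.18,-0.26,-0.8],[0,0,-0.6]]
    - [100,[0,0,-0.8],[0,0,0]]
    - [100,[0,0,-0.8],[0,0,0]]
    - [100,[0,0,0],[0,0,0]]

```text
time: 2.15
tool_pos: [625.0, -175.6, 41.5]
tcp_rot: [-89.4, 0.3, -102.9]
ft_force: [-1.0, -0.1, -1.3]
finger_gap: 85.3
```

>>> arm_command:
  commands:
    - [100,[0,0,0],[0,0,0]]
    - [100,[0,0,0],[0,0,0]]

```text
time: 2.32
tool_pos: [624.1, -177.8, 44.1]
tcp_rot: [-89.3, 0.2, -103.0]
ft_force: [-0.3, -0.6, -0.4]
finger_gap: 85.6
```

>>> arm_command:
  commands:
    - [100,[0.06,0.28,-0.4],[0.05,0.4,0.3]]
    - [100,[0,0,-0.2],[0,0,0]]
    - [100,[0,0,0],[0,0,0]]
    - [100,[0,0,0],[0,0,0]]

```text
time: 2.65
tool_pos: [629.8, -170.6, 31.6]
tcp_rot: [-89.2, 0.1, -102.7]
ft_force: [-0.2, -0.7, -0.0]
finger_gap: 85.5
```

>>> arm_command:
  commands:
    - [100,[0,0,0],[0,0,0]]

```text
time: 2.73
tool_pos: [630.1, -170.4, 32.0]
tcp_rot: [-89.2, 0.1, -102.7]
ft_force: [-0.2, -0.9, -0.1]
finger_gap: 85.4
```

>>> arm_command:
  commands:
    - [100,[-0.1,0.06,-0.3],[0.1,0.5,0]]
    - [100,[0,0,0],[0,0,0]]

```text
time: 2.9
tool_pos: [627.6, -168.4, 23.4]
tcp_rot: [-89.7, 0.1, -102.7]
ft_force: [-0.7, -0.4, -0.4]
finger_gap: 85.5
```

>>> arm_command:
  commands:
    - [100,[0,0,0],[0,0,0]]

```text
time: 2.98
tool_pos: [627.7, -168.3, 23.3]
tcp_rot: [-89.7, 0.1, -102.7]
ft_force: [0.4, -1.0, 0.1]
finger_gap: 85.6
```

>>> arm_command:
  commands:
    - [0,[0,0,0],[0,0,0]]
    - [0,[0,0,0],[0,0,0]]
    - [0,[0,0,0],[0,0,0]]
    - [0,[0,0,0],[0,0,0]]
    - [0,[0,0,0],[0,0,0]]
  force: 60

```text
time: 3.4
tool_pos: [627.3, -168.3, 22.8]
tcp_rot: [-89.7, 0.1, -102.7]
ft_force: [-0.5, 0.8, -0.2]
finger_gap: 25.4
```

>>> arm_command:
  commands:
    - [0,[0,0,0],[0,0,0]]
    - [0,[0,0,0],[0,0,0]]
    - [0,[0,0,0],[0,0,0]]
    - [0,[0,0,0],[0,0,0]]
    - [0,[0,0,0],[0,0,0]]

```text
time: 3.82
tool_pos: [627.5, -168.4, 23.2]
tcp_rot: [-89.7, 0.1, -102.7]
ft_force: [0.5, -0.0, -0.1]
finger_gap: 9.0
```

>>> arm_command:
  commands:
    - [0,[0,0,0],[0,0,0]]
    - [0,[0,0,0],[0,0,0]]
    - [0,[0,0,0],[0,0,0]]

```text
time: 4.07
tool_pos: [627.5, -168.4, 23.1]
tcp_rot: [-89.7, 0.1, -102.7]
ft_force: [-0.5, 1.0, 0.3]
finger_gap: 9.3
```

```bash
python3 - <<'E'
from h import *
s,im=shot("g1");print(s['finger_gap']);cv2.imwrite("pics/g1v.png",im[150:480,120:520])
E
```

```text
9.30499323544854
```

View pics/g1v.png

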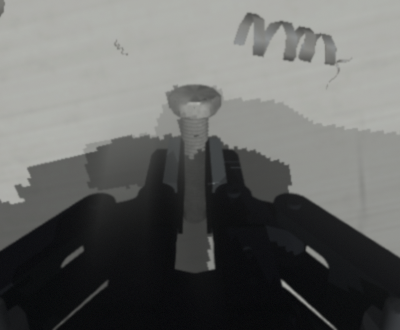

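>>> arm_command:
  commands:
    - [0,[0,0,0.8],[0,0,0]]
    - [0,[0,0,1],[0,0,0]]
    - [0,[0,0,1],[0,0,0]]
    - [0,[-0.4,0.5,1],[0,0,0]]
    - [0,[-0.6,1,0.2],[0,0,0]]

```text
time: 4.53
tool_pos: [593.9, -125.5, 141.8]
tcp_rot: [-90.2, 0.1, -102.9]
ft_force: [1.9, -0.3, 1.1]
finger_gap: 9.2
```

>>> arm_command:
  commands:
    - [0,[-0.7,1,0],[0,0,0]]
    - [0,[-0.7,1,0],[0,0,0]]
    - [0,[-0.7,1,0],[0,0,0]]
    - [0,[-0.7,1,0],[0,0,0]]
    - [0,[-0.7,1,0],[0,0,0]]

```text
time: 4.95
tool_pos: [487.9, 27.3, 147.6]
tcp_rot: [-89.5, 0.1, -103.2]
ft_force: [1.1, 0.1, 0.5]
finger_gap: 9.1
```

>>> arm_command:
  commands:
    - [0,[-0.7,1,0],[0,0,0]]
    - [0,[-0.7,1,0],[0,0,0]]
    - [0,[-0.7,1,0],[0,0,0]]
    - [0,[0,0.3,0],[0,0,0]]
    - [0,[0,0,0],[0,0,0]]

```text
time: 5.37
tool_pos: [417.2, 134.6, 147.7]
tcp_rot: [-89.5, 0.3, -103.0]
ft_force: [1.4, -0.7, -0.5]
finger_gap: 9.1
```

>>> arm_command:
  commands:
    - [0,[0,0,0],[0,0,0]]
    - [0,[0,0,0],[0,0,0]]

```text
time: 5.53
tool_pos: [417.5, 134.5, 148.0]
tcp_rot: [-89.4, 0.2, -102.9]
ft_force: [0.1, -0.2, -0.7]
finger_gap: 8.7
```

```bash
python3 - <<'E'
from h import *
s,im=shot("w2");print(s['tool_pos'],s['tcp_rot'],s['finger_gap'])
r=rectify(s,im,(452,167),half=65,ppm=4,z=4)
cv2.imwrite("pics/w2v.png",np.hstack([r,cv2.resize(im,(272,204))[:,:].repeat(1,0) if 0 else cv2.copyMakeBorder(cv2.resize(im,(272,204)),0,316,0,0,0)]))
E
```

```text
[417.4988375  134.47206145 147.97827897] [ -89.41401375    0.24644397 -102.85245097] 8.679067909695119
```

View pics/w2v.png

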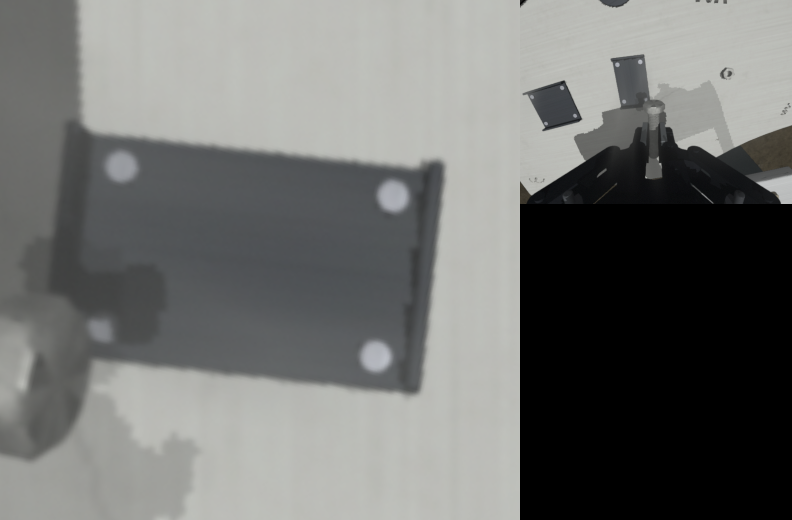

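>>> arm_command:
  commands:
    - [0,[0.5,0.5,0],[0.1,0.4,3]]
    - [0,[0.5,0.5,-0.5],[0,0,3]]
    - [0,[0,0,-0.9],[0,0,0.5]]
    - [0,[0,0,-0.9],[0,0,0]]
    - [0,[0,0,0],[0,0,0]]

```text
time: 6.0
tool_pos: [455.1, 159.8, 79.1]
tcp_rot: [-89.5, 0.3, -96.6]
ft_force: [-1.2, -0.5, -1.8]
finger_gap: 9.0
```

>>> arm_command:
  commands:
    - [0,[0,0,0],[0,0,0]]
    - [0,[0,0,0],[0,0,0]]

```text
time: 6.17
tool_pos: [455.3, 157.7, 78.8]
tcp_rot: [-89.6, 0.2, -96.8]
ft_force: [-0.2, -0.0, 0.4]
finger_gap: 8.7
```

>>> arm_command:
  commands:
    - [0,[-0.17,0.29,0],[0,0.3,0.4]]
    - [0,[0,0,-0.5],[0,0,0]]
    - [0,[0,0,-0.5],[0,0,0]]
    - [0,[0,0,0],[0,0,0]]
    - [0,[0,0,0],[0,0,0]]

```text
time: 6.58
tool_pos: [454.8, 168.1, 56.6]
tcp_rot: [-89.4, 0.4, -96.5]
ft_force: [0.3, 0.7, -0.8]
finger_gap: 8.9
```

>>> arm_command:
  commands:
    - [0,[0,0,0],[0,0,0]]

```text
time: 6.67
tool_pos: [455.2, 168.4, 57.9]
tcp_rot: [-89.3, 0.4, -96.5]
ft_force: [0.5, 0.3, -0.8]
finger_gap: 8.7
```

>>> arm_command:
  commands:
    - [0,[-0.2,-0.06,-0.3],[0.05,0.5,0.3]]
    - [0,[0,0,-0.3],[0,0,0]]
    - [0,[0,0,0],[0,0,0]]
    - [0,[0,0,0],[0,0,0]]
    - [0,[0,0,0],[0,0,0]]

```text
time: 7.08
tool_pos: [450.4, 167.2, 41.6]
tcp_rot: [-89.6, 0.5, -96.2]
ft_force: [-0.2, 0.3, -0.9]
finger_gap: 9.4
```

>>> arm_command:
  commands:
    - [0,[0,0,-0.3],[0,0,0]]
    - [0,[0,0,0],[0,0,0]]
    - [0,[0,0,0],[0,0,0]]
    - [0,[0,0,0],[0,0,0]]

```text
time: 7.42
tool_pos: [450.5, 167.2, 31.6]
tcp_rot: [-89.7, 0.5, -96.2]
ft_force: [-0.4, -0.4, -1.0]
finger_gap: 8.7
```

>>> arm_command:
  commands:
    - [0,[0,0,-0.1],[0,0,0]]
    - [0,[0,0,0],[0,0,0]]
    - [0,[0,0,0],[0,0,0]]

```text
time: 7.67
tool_pos: [450.6, 167.2, 28.4]
tcp_rot: [-89.6, 0.5, -96.2]
ft_force: [0.2, -0.0, -0.5]
finger_gap: 8.8
```

>>> arm_command:
  commands:
    - [0,[0,0,-0.04],[0,0,0]]
    - [0,[0,0,0],[0,0,0]]
    - [30,[0,0,0],[0,0,0]]
    - [30,[0,0,0],[0,0,0]]
    - [40,[0,0,0],[0,0,0]]

```text
time: 8.08
tool_pos: [451.1, 167.3, 27.5]
tcp_rot: [-89.6, 0.5, -96.2]
ft_force: [-0.6, -0.0, 0.0]
finger_gap: 33.8
```

>>> arm_command:
  commands:
    - [40,[0,0,0],[0,0,0]]
    - [40,[0,0,0],[0,0,0]]
    - [40,[0,0,0],[0,0,0]]

```text
time: 8.33
tool_pos: [451.4, 167.4, 27.9]
tcp_rot: [-89.6, 0.6, -96.2]
ft_force: [-0.3, -0.5, -0.2]
finger_gap: 34.3
```

>>> arm_command:
  commands:
    - [40,[0,0,0.5],[0,0,0]]
    - [40,[0,0,1],[0,0,0]]
    - [40,[0,0,1],[0,0,0]]
    - [60,[-0.4,-0.5,1],[0,0,0]]
    - [80,[-0.4,-1,0.5],[0,0,-1]]

```text
time: 8.75
tool_pos: [422.7, 123.2, 147.1]
tcp_rot: [-90.1, 0.4, -97.0]
ft_force: [0.6, -1.1, 1.1]
finger_gap: 57.3
```

```bash
python3 - <<'E'
from h import *
s,im=shot("w3");print(s['tool_pos'],s['tcp_rot'],s['finger_gap'])
r=rectify(s,im,(449,167),half=65,ppm=4,z=4)
cv2.imwrite("pics/w3v.png",r)
E
```

```text
[422.73465948 123.20726771 147.10695401] [-90.12553682   0.43117406 -96.98057935] 57.26111702916632
```

View pics/w3v.png

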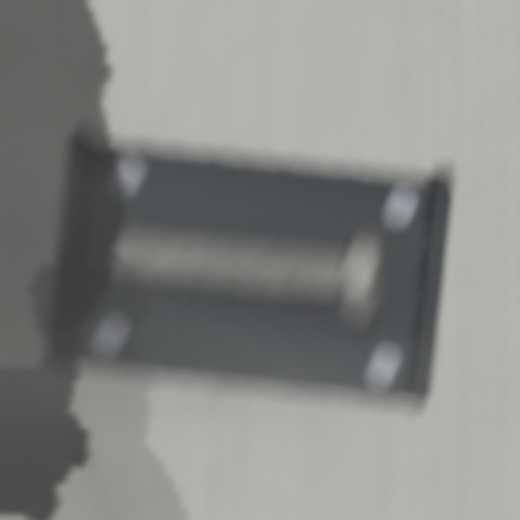

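>>> arm_command:
  commands:
    - [100,[0,-1,0],[0,0,-3]]
    - [100,[0,-1,0],[0,0,-3]]
    - [100,[0,-1,0],[0,0,-3]]
    - [100,[0,-1,0],[0,0,-3]]
    - [100,[0,-1,0],[0,0,0]]

```text
time: 9.22
tool_pos: [423.1, -33.6, 154.0]
tcp_rot: [-89.4, 0.5, -109.3]
ft_force: [0.4, -0.3, 0.2]
finger_gap: 85.5
```

>>> arm_command:
  commands:
    - [100,[0,-1,0],[0,0,0]]
    - [100,[0,-1,0],[0,0,0]]
    - [100,[0,-0.5,0],[0,0,0]]
    - [100,[0,0,0],[0,0,0]]
    - [100,[0,0,0],[0,0,0]]

```text
time: 9.63
tool_pos: [422.0, -118.0, 154.6]
tcp_rot: [-89.3, 0.4, -109.8]
ft_force: [0.8, 0.4, -0.1]
finger_gap: 85.5
```

```bash
python3 - <<'E'
from h import *
s,im=shot("w4");print(s['tool_pos'],s['tcp_rot'],s['finger_gap'])
r=rectify(s,im,(449,-160),half=45,ppm=6,z=6)
cv2.imwrite("pics/w4v.png",r)
E
```

```text
[ 421.97478863 -117.98053349  154.6440173 ] [ -89.252669      0.39325587 -109.76028498] 85.46257244565865
```

View pics/w4v.png

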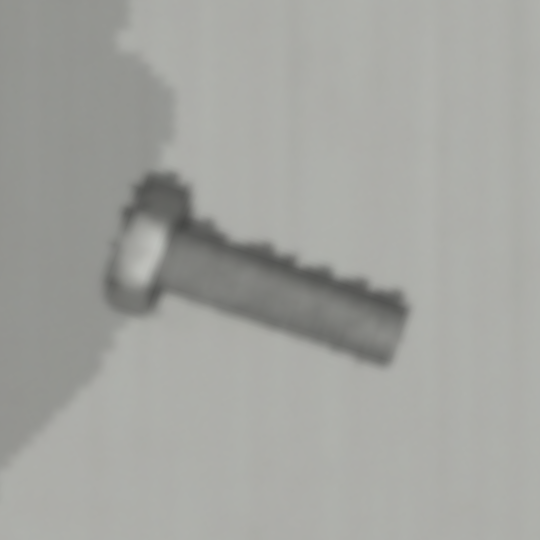

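>>> arm_command:
  commands:
    - [100,[0.4,-0.7,0],[0.2,0.6,0.4]]
    - [100,[0.4,-0.7,-0.4],[0,0,0.3]]
    - [100,[0,0,-0.9],[0,0,0]]
    - [100,[0,0,-0.9],[0,0,0]]
    - [100,[0,0,-0.6],[0,0,0]]

```text
time: 10.1
tool_pos: [452.1, -157.2, 73.8]
tcp_rot: [-89.2, 0.4, -108.6]
ft_force: [0.7, 0.0, 0.4]
finger_gap: 85.5
```

>>> arm_command:
  commands:
    - [100,[0,0,0],[0,0,0]]
    - [100,[0,0,0],[0,0,0]]
    - [100,[0,0,0],[0,0,0]]

```text
time: 10.35
tool_pos: [449.4, -152.3, 69.5]
tcp_rot: [-89.8, 0.5, -108.4]
ft_force: [-0.5, 0.5, 0.9]
finger_gap: 85.5
```

>>> arm_command:
  commands:
    - [100,[-0.06,-0.36,-0.5],[0,0,-0.5]]
    - [100,[0,0,0],[0,0,0]]
    - [100,[0,0,-0.5],[0,0,0]]
    - [100,[0,0,0],[0,0,0]]
    - [100,[0,0,0],[0,0,0]]

```text
time: 10.77
tool_pos: [453.0, -162.6, 47.4]
tcp_rot: [-89.2, 0.5, -108.7]
ft_force: [0.3, -1.1, 0.7]
finger_gap: 85.4
```

>>> arm_command:
  commands:
    - [100,[0,0,0],[0,0,0]]
    - [100,[0,0,0],[0,0,0]]

```text
time: 10.93
tool_pos: [454.3, -162.6, 50.1]
tcp_rot: [-89.0, 0.5, -108.7]
ft_force: [-0.4, -0.2, -0.6]
finger_gap: 85.4
```

>>> arm_command:
  commands:
    - [100,[-0.23,0,-0.3],[0.25,0.8,-0.3]]
    - [100,[0,0,0],[0,0,0]]
    - [100,[0,0,0],[0,0,0]]
    - [100,[0,0,-0.3],[0,0,0]]
    - [100,[0,0,0],[0,0,0]]

```text
time: 11.35
tool_pos: [448.4, -163.1, 33.3]
tcp_rot: [-89.7, 0.4, -109.0]
ft_force: [-0.6, 0.5, -0.8]
finger_gap: 85.5
```

>>> arm_command:
  commands:
    - [100,[0,0,0],[0,0,0]]
    - [100,[0,0,0],[0,0,0]]

```text
time: 11.52
tool_pos: [447.8, -162.9, 32.4]
tcp_rot: [-89.8, 0.4, -109.0]
ft_force: [0.5, 0.1, 0.0]
finger_gap: 85.5
```

Now the last lowering and the grip.

>>> arm_command:
  commands:
    - [100,[0,0,-0.32],[0,0,0]]
    - [100,[0,0,0],[0,0,0]]
    - [100,[0,0,0],[0,0,0]]
    - [0,[0,0,0],[0,0,0]]
    - [0,[0,0,0],[0,0,0]]

```text
time: 11.93
tool_pos: [447.5, -162.7, 21.3]
tcp_rot: [-89.8, 0.4, -109.0]
ft_force: [0.4, 0.2, -0.2]
finger_gap: 63.6
```

>>> arm_command:
  commands:
    - [0,[0,0,0],[0,0,0]]
    - [0,[0,0,0],[0,0,0]]
    - [0,[0,0,0],[0,0,0]]
    - [0,[0,0,0],[0,0,0]]
    - [0,[0,0,0],[0,0,0]]

```text
time: 12.35
tool_pos: [448.0, -162.9, 22.0]
tcp_rot: [-89.8, 0.4, -109.0]
ft_force: [-0.5, 0.1, 0.3]
finger_gap: 9.1
```

>>> arm_command:
  commands:
    - [0,[0,0,0],[0,0,0]]
    - [0,[0,0,0],[0,0,0]]
    - [0,[0,0,0],[0,0,0]]
    - [0,[0,0,0],[0,0,0]]
    - [0,[0,0,0],[0,0,0]]

```text
time: 12.77
tool_pos: [448.1, -162.9, 22.1]
tcp_rot: [-89.7, 0.4, -109.0]
ft_force: [0.3, 0.2, 0.1]
finger_gap: 9.1
```

>>> arm_command:
  commands:
    - [0,[0,0,0.8],[0,0,0]]
    - [0,[0,0,1],[0,0,0]]
    - [0,[0,0,1],[0,0,0]]
    - [0,[-0.2,-0.8,1],[0,0,3]]
    - [0,[-0.3,-1,0.2],[0,0,3]]

```text
time: 13.18
tool_pos: [428.8, -211.7, 142.0]
tcp_rot: [-90.4, 0.6, -102.6]
ft_force: [0.6, -1.1, -0.1]
finger_gap: 9.3
```

>>> arm_command:
  commands:
    - [0,[-0.3,-1,0],[0,0,3]]
    - [0,[-0.2,-0.9,0],[0,0,3]]
    - [0,[0,0,0],[0,0,2]]
    - [0,[0,0,0],[0,0,0]]
    - [0,[0,0,0],[0,0,0]]

```text
time: 13.6
tool_pos: [413.8, -277.6, 147.9]
tcp_rot: [-89.9, 0.1, -94.3]
ft_force: [-0.3, 0.6, 0.1]
finger_gap: 8.9
```

>>> arm_command:
  commands:
    - [0,[0,0,0],[0,0,0]]
    - [0,[0,0,0],[0,0,0]]

```text
time: 13.77
tool_pos: [413.7, -276.6, 147.4]
tcp_rot: [-90.0, 0.2, -94.4]
ft_force: [-0.5, -0.4, 0.0]
finger_gap: 9.2
```

```bash
python3 - <<'E'
from h import *
s,im=shot("w5");print(s['tool_pos'],s['tcp_rot'],s['finger_gap'])
r=rectify(s,im,(452,-319),half=60,ppm=4,z=4)
cv2.imwrite("pics/w5v.png",np.hstack([r,cv2.copyMakeBorder(cv2.resize(im,(320,240)),0,240,0,0,0)]))
E
```

```text
[ 413.71964957 -276.60950525  147.37574925] [-89.96337476   0.20017181 -94.37165189] 9.161472726778362
```

View pics/w5v.png

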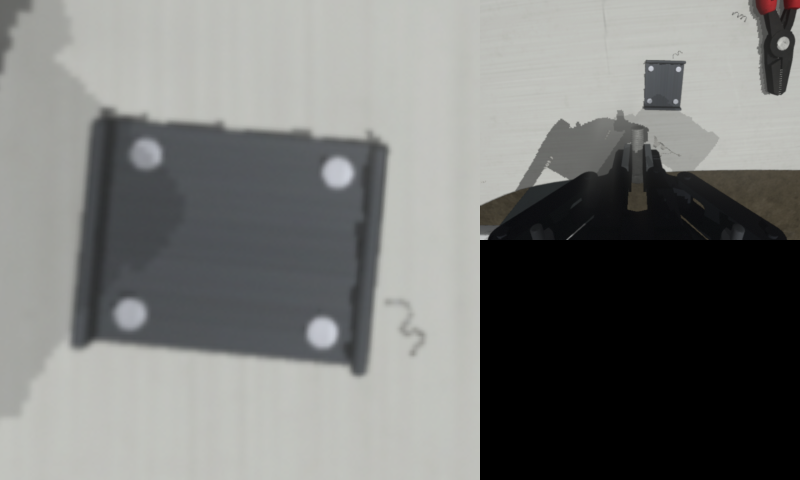

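>>> arm_command:
  commands:
    - [0,[0.6,-0.7,0],[0,0,-0.6]]
    - [0,[0.6,-0.7,-0.4],[0,0,-0.5]]
    - [0,[0,0,-0.9],[0,0,0]]
    - [0,[0,0,-0.8],[0,0,0]]
    - [0,[0,0,0],[0,0,0]]

```text
time: 14.23
tool_pos: [452.6, -316.1, 82.3]
tcp_rot: [-89.9, 0.2, -95.3]
ft_force: [-0.9, -0.1, -2.0]
finger_gap: 9.1
```

>>> arm_command:
  commands:
    - [0,[0,0,0],[0,0,0]]
    - [0,[0,0,0],[0,0,0]]
    - [0,[0,0,0],[0,0,0]]

```text
time: 14.48
tool_pos: [452.6, -314.1, 82.8]
tcp_rot: [-90.0, 0.3, -95.3]
ft_force: [-1.3, -0.5, -0.8]
finger_gap: 9.1
```

>>> arm_command:
  commands:
    - [0,[-0.1,-0.19,-0.6],[0,0,-0.2]]
    - [0,[0,0,0],[0,0,0]]
    - [0,[0,0,0],[0,0,0]]
    - [0,[0,0,-0.4],[0,0,0]]
    - [0,[0,0,0],[0,0,0]]

```text
time: 14.9
tool_pos: [453.3, -321.6, 60.0]
tcp_rot: [-89.5, -0.0, -95.4]
ft_force: [0.1, -0.2, -2.0]
finger_gap: 9.1
```

>>> arm_command:
  commands:
    - [0,[0,0,0],[0,0,0]]
    - [0,[0,0,0],[0,0,0]]

```text
time: 15.07
tool_pos: [453.8, -321.6, 60.8]
tcp_rot: [-89.5, -0.1, -95.4]
ft_force: [0.5, 0.4, -1.2]
finger_gap: 9.5
```

>>> arm_command:
  commands:
    - [0,[-0.1,0.06,-0.4],[0,0.4,-0.1]]
    - [0,[0,0,0],[0,0,0]]
    - [0,[0,0,0],[0,0,0]]
    - [0,[0,0,-0.4],[0,0,0]]
    - [0,[0,0,0],[0,0,0]]

```text
time: 15.48
tool_pos: [451.0, -319.7, 35.4]
tcp_rot: [-89.9, -0.1, -95.5]
ft_force: [0.1, 1.7, -1.4]
finger_gap: 8.9
```

>>> arm_command:
  commands:
    - [0,[0,0,0],[0,0,0]]
    - [0,[0,0,0],[0,0,0]]

```text
time: 15.65
tool_pos: [450.5, -319.3, 34.2]
tcp_rot: [-89.9, -0.1, -95.5]
ft_force: [-0.3, -0.4, 0.1]
finger_gap: 9.0
```

>>> arm_command:
  commands:
    - [0,[0,0,-0.23],[0,0,0]]
    - [0,[0,0,0],[0,0,0]]
    - [0,[0,0,0],[0,0,0]]

```text
time: 15.9
tool_pos: [450.7, -319.5, 26.8]
tcp_rot: [-89.9, -0.1, -95.5]
ft_force: [-0.5, -0.3, -0.2]
finger_gap: 9.0
```

>>> arm_command:
  commands:
    - [0,[0,0,-0.02],[0,0,0]]
    - [30,[0,0,0],[0,0,0]]
    - [40,[0,0,0],[0,0,0]]
    - [40,[0,0,0],[0,0,0]]
    - [40,[0,0,0],[0,0,0]]

```text
time: 16.32
tool_pos: [451.1, -319.9, 26.8]
tcp_rot: [-89.9, -0.1, -95.5]
ft_force: [0.2, 0.3, 0.0]
finger_gap: 34.2
```

>>> arm_command:
  commands:
    - [40,[0,0,0.4],[0,0,0]]
    - [40,[0,0,1],[0,0,0]]
    - [40,[0,0,1],[0,0,0]]
    - [40,[-0.4,0.7,1],[0,0,0]]
    - [80,[-0.8,0.7,0.6],[0,0,0]]

```text
time: 16.73
tool_pos: [413.0, -276.7, 148.9]
tcp_rot: [-90.2, 0.1, -95.6]
ft_force: [0.6, -1.3, 1.5]
finger_gap: 44.8
```

>>> arm_command:
  commands:
    - [80,[0,0,0],[0,0,0]]

```text
time: 16.82
tool_pos: [412.0, -275.3, 153.8]
tcp_rot: [-90.0, -0.0, -95.5]
ft_force: [-1.0, -0.2, 0.7]
finger_gap: 57.2
```

```bash
python3 - <<'E'
from h import *
s,im=shot("w6");print(s['tool_pos'],s['tcp_rot'],s['finger_gap'])
E
```

```text
[ 412.04332103 -275.286698    153.77667068] [-9.00158024e+01 -1.18706738e-02 -9.55376267e+01] 57.221702002667
```

>>> arm_command:
  commands:
    - [100,[0,1,0],[0,0,0]]
    - [100,[0,1,0],[0,0,0]]
    - [100,[0,1,0],[0,0,0]]
    - [100,[0,1,0],[0,0,0]]
    - [100,[0,1,0],[0,0,0]]

```text
time: 17.28
tool_pos: [414.9, -128.6, 157.6]
tcp_rot: [-89.5, -0.4, -96.0]
ft_force: [0.9, 0.4, 0.2]
finger_gap: 85.4
```

>>> arm_command:
  commands:
    - [100,[0,1,0],[0,0,0]]
    - [100,[0,1,0],[0,0,0]]
    - [100,[0,0.7,0],[0,0,0]]
    - [100,[0,0,0],[0,0,0]]
    - [100,[0,0,0],[0,0,0]]

```text
time: 17.7
tool_pos: [415.4, -39.9, 158.3]
tcp_rot: [-89.4, -0.3, -95.8]
ft_force: [-0.2, -0.5, -0.3]
finger_gap: 85.5
```

```bash
python3 - <<'E'
from h import *
s,im=shot("w7");print(s['tool_pos'],s['tcp_rot'])
r=rectify(s,im,(433,-6),half=25,ppm=10,z=10)
s6,i6=load("w6");q=rectify(s6,i6,(450,-319),half=50,ppm=3,z=4)
cv2.imwrite("pics/w7v.png",np.hstack([r,cv2.copyMakeBorder(q,0,200,0,0,0)]))
E
```

```text
[415.40759949 -39.92634224 158.30056157] [-89.41126885  -0.34753783 -95.79614341]
```

View pics/w7v.png

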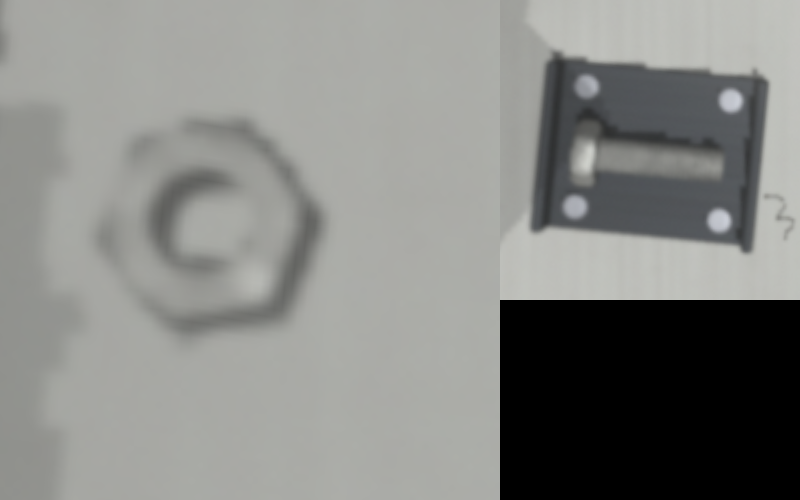

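>>> arm_command:
  commands:
    - [100,[0.2,0.6,-0.2],[0.05,0.5,5.6]]
    - [100,[0.2,0.6,-0.6],[0,0,5.6]]
    - [100,[0,0,-0.9],[0,0,0]]
    - [100,[0,0,-0.9],[0,0,0]]
    - [100,[0,0,-0.5],[0,0,0]]

```text
time: 18.17
tool_pos: [434.1, -9.0, 68.2]
tcp_rot: [-89.2, -0.6, -84.4]
ft_force: [-0.3, 0.1, -0.7]
finger_gap: 85.4
```

>>> arm_command:
  commands:
    - [100,[0,0,0],[0,0,0]]
    - [100,[0,0,0],[0,0,0]]
    - [100,[0,0,0],[0,0,0]]

```text
time: 18.42
tool_pos: [431.6, -11.6, 64.6]
tcp_rot: [-89.7, -0.5, -84.6]
ft_force: [-0.6, -0.1, 0.1]
finger_gap: 85.4
```

>>> arm_command:
  commands:
    - [100,[-0.1,0.27,-0.5],[0.4,0.2,0.1]]
    - [100,[0,0,0],[0,0,0]]
    - [100,[0,0,0],[0,0,0]]
    - [100,[0,0,-0.4],[0,0,0]]
    - [100,[0,0,0],[0,0,0]]

```text
time: 18.83
tool_pos: [434.3, -6.7, 44.6]
tcp_rot: [-89.3, -0.3, -84.7]
ft_force: [-0.5, -0.4, -0.6]
finger_gap: 85.0
```

>>> arm_command:
  commands:
    - [100,[0,0,0],[0,0,0]]
    - [100,[0,0,0],[0,0,0]]

```text
time: 19.0
tool_pos: [435.9, -7.4, 47.1]
tcp_rot: [-89.1, -0.3, -84.7]
ft_force: [0.6, -0.6, 1.1]
finger_gap: 85.3
```

>>> arm_command:
  commands:
    - [100,[-0.25,0.13,-0.3],[0.2,0.8,0.2]]
    - [100,[0,0,0],[0,0,0]]
    - [100,[0,0,0],[0,0,0]]
    - [100,[0,0,-0.3],[0,0,0]]
    - [100,[0,0,0],[0,0,0]]

```text
time: 19.42
tool_pos: [429.5, -3.5, 30.3]
tcp_rot: [-89.7, -0.1, -84.5]
ft_force: [0.0, 0.3, -1.1]
finger_gap: 85.4
```

>>> arm_command:
  commands:
    - [100,[0,0,0],[0,0,0]]
    - [100,[0,0,0],[0,0,0]]

```text
time: 19.58
tool_pos: [429.0, -3.4, 29.5]
tcp_rot: [-89.8, -0.1, -84.4]
ft_force: [-0.0, 0.2, 0.8]
finger_gap: 85.6
```

>>> arm_command:
  commands:
    - [100,[-0.02,0,-0.27],[0,0,0]]
    - [100,[0,0,0],[0,0,0]]
    - [100,[0,0,0],[0,0,0]]
    - [0,[0,0,0],[0,0,0]]
    - [0,[0,0,0],[0,0,0]]

```text
time: 20.0
tool_pos: [428.1, -3.4, 20.3]
tcp_rot: [-89.8, -0.1, -84.4]
ft_force: [0.4, 1.5, 0.9]
finger_gap: 63.9
```

>>> arm_command:
  commands:
    - [0,[0,0,0],[0,0,0]]
    - [0,[0,0,0],[0,0,0]]
    - [0,[0,0,0],[0,0,0]]
    - [0,[0,0,0],[0,0,0]]
    - [0,[0,0,0],[0,0,0]]

```text
time: 20.42
tool_pos: [428.8, -3.5, 21.1]
tcp_rot: [-89.8, -0.1, -84.5]
ft_force: [0.2, -0.4, -0.6]
finger_gap: 16.1
```

>>> arm_command:
  commands:
    - [0,[0,0,0],[0,0,0]]
    - [0,[0,0,0],[0,0,0]]
    - [0,[0,0,0],[0,0,0]]

```text
time: 20.67
tool_pos: [428.9, -3.5, 21.2]
tcp_rot: [-89.8, -0.1, -84.5]
ft_force: [-0.5, 0.8, 0.5]
finger_gap: 16.2
```

>>> arm_command:
  commands:
    - [0,[0,0,0.8],[0,0,0]]
    - [0,[0,0,1],[0,0,0]]
    - [0,[0,0,1],[0,0,0]]
    - [0,[0.6,0.5,0.8],[0,0,0]]
    - [0,[0.9,0.8,0.4],[0,0,0]]

```text
time: 21.08
tool_pos: [465.6, 34.3, 140.0]
tcp_rot: [-90.6, -0.0, -84.7]
ft_force: [0.9, -0.3, 0.2]
finger_gap: 16.2
```

>>> arm_command:
  commands:
    - [0,[0.9,0.8,0],[0,0,0]]
    - [0,[0.9,0.8,0],[0,0,0]]
    - [0,[0.9,0.7,0],[0,0,0]]
    - [0,[0.5,0.2,0],[0,0,0]]
    - [0,[0,0,0],[0,0,0]]

```text
time: 21.5
tool_pos: [572.4, 117.0, 146.7]
tcp_rot: [-89.8, 0.0, -84.6]
ft_force: [-0.2, -1.0, 0.6]
finger_gap: 16.4
```

>>> arm_command:
  commands:
    - [0,[0,0,0],[0,0,0]]
    - [0,[0,0,0],[0,0,0]]

```text
time: 21.67
tool_pos: [572.0, 117.4, 145.6]
tcp_rot: [-89.9, 0.0, -84.6]
ft_force: [-0.6, -0.0, -0.1]
finger_gap: 15.8
```

```bash
python3 - <<'E'
from h import *
s,im=shot("w8");print(s['tool_pos'],s['tcp_rot'],s['finger_gap'])
r=rectify(s,im,(610,155),half=50,ppm=4,z=4)
g=cv2.cvtColor(r,6);m=cv2.morphologyEx((g<125).astype(np.uint8),cv2.MORPH_OPEN,np.ones((9,9)))
c=max(cv2.findContours(m,0,1)[0],key=cv2.contourArea);e=cv2.fitEllipse(c);print(e,610+(e[0][0]-200)/4,155-(e[0][1]-200)/4)
cv2.drawContours(r,[c],-1,(0,0,255),1)
cv2.imwrite("pics/w8v.png",np.hstack([r,cv2.copyMakeBorder(cv2.resize(im,(400,300)),0,100,0,0,0)]))
E
```

```text
[571.96745047 117.37043717 145.64883199] [-8.99053187e+01  1.29307657e-02 -8.45752801e+01] 15.828701606528474
((188.7149200439453, 204.1685028076172), (266.7391052246094, 267.27178955078125), 129.86949157714844) 607.1787300109863 153.9578742980957
```

View pics/w8v.png

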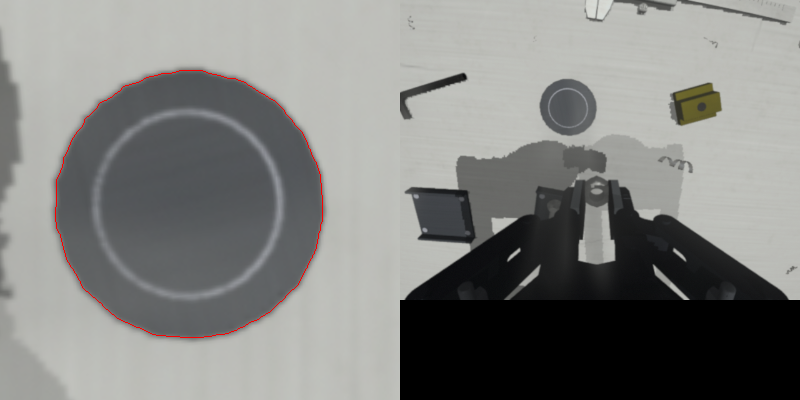

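>>> arm_command:
  commands:
    - [0,[0.6,0.65,0],[0,0,0]]
    - [0,[0.6,0.65,-0.4],[0,0,0]]
    - [0,[0,0,-0.9],[0,0,0]]
    - [0,[0,0,-0.8],[0,0,0]]
    - [0,[0,0,0],[0,0,0]]

```text
time: 22.13
tool_pos: [605.7, 153.3, 82.5]
tcp_rot: [-89.9, -0.0, -84.9]
ft_force: [-0.7, -0.3, -1.4]
finger_gap: 16.3
```

>>> arm_command:
  commands:
    - [0,[0,0,0],[0,0,0]]
    - [0,[0,0,0],[0,0,0]]
    - [0,[0,0,0],[0,0,0]]

```text
time: 22.38
tool_pos: [603.8, 151.3, 83.7]
tcp_rot: [-90.0, -0.1, -85.0]
ft_force: [0.1, 0.8, 0.5]
finger_gap: 15.9
```

>>> arm_command:
  commands:
    - [0,[0.08,0.08,-0.6],[0,0,0.2]]
    - [0,[0,0,0],[0,0,0]]
    - [0,[0,0,0],[0,0,0]]
    - [0,[0,0,-0.4],[0,0,0]]
    - [0,[0,0,0],[0,0,0]]

```text
time: 22.8
tool_pos: [610.2, 152.9, 61.7]
tcp_rot: [-89.4, -0.0, -84.9]
ft_force: [-0.0, -0.6, -1.1]
finger_gap: 15.9
```

>>> arm_command:
  commands:
    - [0,[0,0,0],[0,0,0]]
    - [0,[0,0,0],[0,0,0]]

```text
time: 22.97
tool_pos: [610.5, 152.8, 62.5]
tcp_rot: [-89.3, -0.0, -84.9]
ft_force: [0.0, -0.1, 0.3]
finger_gap: 16.1
```

>>> arm_command:
  commands:
    - [0,[-0.1,0.04,-0.4],[0.05,0.6,0.2]]
    - [0,[0,0,0],[0,0,0]]
    - [0,[0,0,0],[0,0,0]]
    - [0,[0,0,-0.4],[0,0,0]]
    - [0,[0,0,0],[0,0,0]]

```text
time: 23.38
tool_pos: [607.6, 154.2, 37.1]
tcp_rot: [-89.9, 0.1, -84.7]
ft_force: [-1.3, 0.3, -1.9]
finger_gap: 16.6
```

>>> arm_command:
  commands:
    - [0,[0,0,0],[0,0,0]]
    - [0,[0,0,0],[0,0,0]]

```text
time: 23.55
tool_pos: [606.9, 154.1, 35.8]
tcp_rot: [-90.0, 0.1, -84.7]
ft_force: [-0.1, -1.0, 0.4]
finger_gap: 16.3
```

>>> arm_command:
  commands:
    - [0,[0.02,0,-0.33],[0,0,0]]
    - [0,[0,0,0],[0,0,0]]
    - [0,[0,0,0],[0,0,0]]

```text
time: 23.8
tool_pos: [608.4, 154.3, 25.6]
tcp_rot: [-89.9, 0.1, -84.7]
ft_force: [0.3, 0.2, 0.2]
finger_gap: 16.2
```

```bash
python3 - <<'E'
from h import *
s,im=load("w8")
r=rectify(s,im,(624,7),half=40,ppm=7,z=24)
cv2.imwrite("pics/w8t.png",r)
E
```

```text
(no output)
```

View pics/w8t.png

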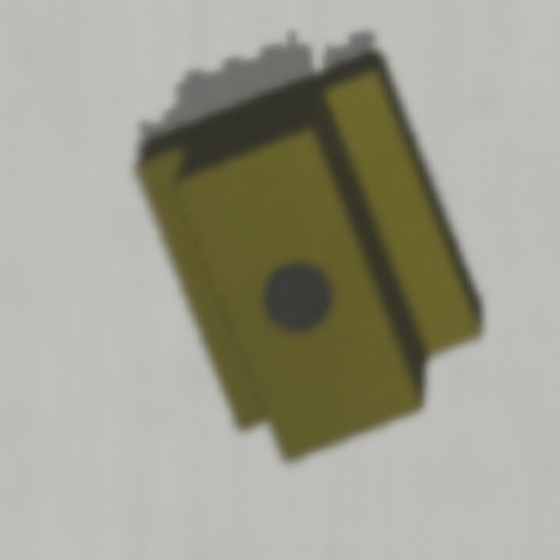

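>>> arm_command:
  commands:
    - [0,[-0.03,0,-0.02],[0,0,0]]
    - [30,[0,0,0],[0,0,0]]
    - [40,[0,0,0],[0,0,0]]
    - [45,[0,0,0],[0,0,0]]
    - [45,[0,0,0],[0,0,0]]

```text
time: 24.22
tool_pos: [607.7, 154.3, 25.3]
tcp_rot: [-89.9, 0.1, -84.7]
ft_force: [-0.7, -0.0, -0.4]
finger_gap: 38.4
```

>>> arm_command:
  commands:
    - [45,[0,0,0.4],[0,0,0]]
    - [45,[0,0,1],[0,0,0]]
    - [45,[0,0,1],[0,0,0]]
    - [60,[-0.5,-0.3,1],[0,0,0]]
    - [80,[-0.7,-0.9,0.4],[0,0,3]]

```text
time: 24.63
tool_pos: [568.5, 120.2, 141.3]
tcp_rot: [-90.3, 0.1, -81.6]
ft_force: [2.2, -1.1, 1.5]
finger_gap: 61.2
```

>>> arm_command:
  commands:
    - [100,[0,-0.3,0],[0,0,3]]
    - [100,[0,0,0],[0,0,2]]

```text
time: 24.8
tool_pos: [568.1, 108.2, 148.3]
tcp_rot: [-90.0, -0.0, -76.3]
ft_force: [-0.1, -1.0, -0.5]
finger_gap: 83.9
```

```bash
python3 - <<'E'
from h import *
s,im=shot("w9");print(s['tool_pos'],s['tcp_rot'],s['finger_gap'])
r=rectify(s,im,(607,154),half=40,ppm=5,z=4);q=rectify(s,im,(627,5),half=40,ppm=5,z=24)
cv2.imwrite("pics/w9v.png",np.hstack([r,q]))
E
```

```text
[568.08950564 108.17862658 148.28271073] [-8.99693893e+01 -1.85613613e-02 -7.63032827e+01] 83.87558956963483
```

View pics/w9v.png

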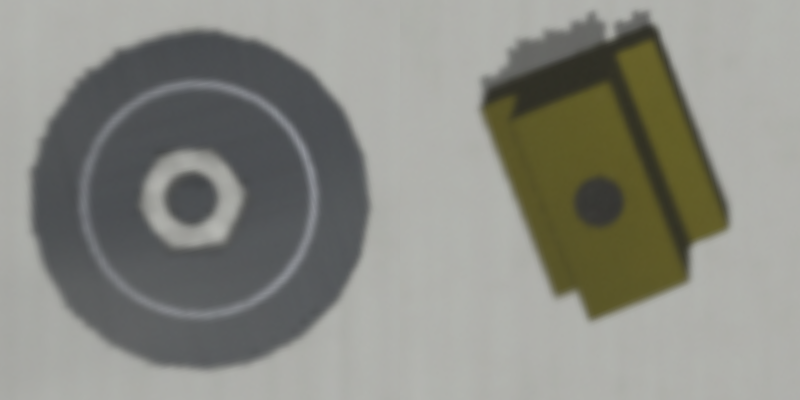

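>>> arm_command:
  commands:
    - [100,[0.5,-0.9,0],[0,0,3.5]]
    - [100,[0.5,-0.9,0],[0,0,3.5]]
    - [100,[0.5,-0.9,-0.3],[0,0,0.4]]
    - [100,[0.5,-0.8,-0.6],[0,0,0]]
    - [100,[0,0,-0.9],[0,0,0]]

```text
time: 25.27
tool_pos: [636.0, 1.6, 106.9]
tcp_rot: [-89.0, -0.4, -68.4]
ft_force: [1.1, -0.1, 0.8]
finger_gap: 85.3
```

>>> arm_command:
  commands:
    - [100,[0,0,0],[0,0,0]]
    - [100,[0,0,0],[0,0,0]]
    - [100,[0,0,0],[0,0,0]]

```text
time: 25.52
tool_pos: [632.8, 0.9, 102.2]
tcp_rot: [-89.5, -0.1, -68.6]
ft_force: [-1.1, -0.2, -0.2]
finger_gap: 85.2
```

>>> arm_command:
  commands:
    - [100,[-0.2,0.13,-0.6],[-0.1,0.4,-0.2]]
    - [100,[0,0,0],[0,0,0]]
    - [100,[0,0,-0.6],[0,0,0]]
    - [100,[0,0,0],[0,0,0]]
    - [100,[0,0,0],[0,0,0]]

```text
time: 25.93
tool_pos: [628.6, 9.0, 71.7]
tcp_rot: [-89.5, -0.2, -68.6]
ft_force: [0.5, -0.8, 0.7]
finger_gap: 85.4
```

>>> arm_command:
  commands:
    - [100,[0,0,0],[0,0,0]]
    - [100,[0,0,0],[0,0,0]]

```text
time: 26.1
tool_pos: [628.9, 9.8, 73.7]
tcp_rot: [-89.5, -0.3, -68.6]
ft_force: [0.7, -0.0, 0.0]
finger_gap: 85.2
```

>>> arm_command:
  commands:
    - [100,[-0.07,-0.17,-0.4],[0,0.4,-0.2]]
    - [100,[0,0,0],[0,0,0]]
    - [100,[0,0,0],[0,0,0]]
    - [100,[0,0,-0.4],[0,0,0]]
    - [100,[0,0,0],[0,0,0]]

```text
time: 26.52
tool_pos: [628.5, 3.9, 50.7]
tcp_rot: [-89.6, -0.2, -68.8]
ft_force: [-1.0, 0.1, -0.6]
finger_gap: 85.3
```

>>> arm_command:
  commands:
    - [100,[0,0,0],[0,0,0]]
    - [100,[0,0,0],[0,0,0]]

```text
time: 26.68
tool_pos: [627.9, 3.8, 49.5]
tcp_rot: [-89.7, -0.2, -68.8]
ft_force: [-0.0, -0.1, 0.1]
finger_gap: 85.3
```

>>> arm_command:
  commands:
    - [100,[-0.03,0.03,-0.4],[0,0.1,0]]
    - [100,[0,0,0],[0,0,0]]
    - [100,[0,0,0],[0,0,0]]
    - [100,[0,0,-0.4],[0,0,0]]
    - [100,[0,0,0],[0,0,0]]

```text
time: 27.1
tool_pos: [627.0, 4.9, 23.2]
tcp_rot: [-89.8, -0.1, -68.8]
ft_force: [0.3, -0.0, -0.7]
finger_gap: 85.2
```

>>> arm_command:
  commands:
    - [100,[0,0,0],[0,0,0]]
    - [100,[0,0,0],[0,0,0]]

```text
time: 27.27
tool_pos: [626.5, 5.0, 22.2]
tcp_rot: [-89.9, -0.1, -68.8]
ft_force: [-0.4, -0.3, -0.8]
finger_gap: 85.4
```

>>> arm_command:
  commands:
    - [100,[0,0,-0.04],[0,0,0]]
    - [0,[0,0,0],[0,0,0]]
    - [0,[0,0,0],[0,0,0]]
    - [0,[0,0,0],[0,0,0]]
    - [0,[0,0,0],[0,0,0]]
  force: 80

```text
time: 27.68
tool_pos: [627.5, 4.9, 22.4]
tcp_rot: [-89.8, -0.2, -68.8]
ft_force: [2.6, -0.5, -0.8]
finger_gap: 42.5
```

>>> arm_command:
  commands:
    - [0,[0,0,0],[0,0,0]]
    - [0,[0,0,0],[0,0,0]]
    - [0,[0,0,0],[0,0,0]]
    - [0,[0,0,0],[0,0,0]]

```text
time: 28.02
tool_pos: [627.7, 4.8, 22.8]
tcp_rot: [-89.7, -0.2, -68.8]
ft_force: [0.2, -0.5, -1.4]
finger_gap: 42.4
```

>>> arm_command:
  commands:
    - [0,[0,0,0.5],[0,0,0]]
    - [0,[0,0,1],[0,0,0]]
    - [0,[0,0,1],[0,0,0]]
    - [0,[-0.4,0.5,1],[0,0,-2]]
    - [0,[-0.7,0.9,0.6],[0,0,-3]]

```text
time: 28.43
tool_pos: [589.1, 43.7, 140.8]
tcp_rot: [-90.5, 0.1, -74.1]
ft_force: [0.7, 0.8, 0.1]
finger_gap: 42.2
```

>>> arm_command:
  commands:
    - [0,[-0.7,0.95,0],[0,0,-3]]
    - [0,[-0.7,0.95,0],[0,0,-3]]
    - [0,[-0.7,0.95,0],[0,0,-3]]
    - [0,[-0.7,0.95,0],[0,0,-3]]
    - [0,[-0.7,0.95,0],[0,0,-2]]

```text
time: 28.85
tool_pos: [483.9, 189.4, 148.8]
tcp_rot: [-89.8, 0.1, -89.2]
ft_force: [0.7, 0.7, -0.4]
finger_gap: 42.5
```

>>> arm_command:
  commands:
    - [0,[-0.7,0.95,0],[0,0,0]]
    - [0,[-0.7,0.95,0],[0,0,0]]
    - [0,[-0.4,0.6,0],[0,0,0]]
    - [0,[0,0,0],[0,0,0]]
    - [0,[0,0,0],[0,0,0]]

```text
time: 29.27
tool_pos: [421.4, 272.4, 148.6]
tcp_rot: [-89.8, 0.2, -89.0]
ft_force: [0.7, 0.3, -2.1]
finger_gap: 42.3
```

>>> arm_command:
  commands:
    - [0,[0,0,0],[0,0,0]]
    - [0,[0,0,0],[0,0,0]]

```text
time: 29.43
tool_pos: [421.6, 271.9, 148.4]
tcp_rot: [-89.8, 0.1, -89.0]
ft_force: [0.1, -0.9, -1.4]
finger_gap: 42.3
```

```bash
python3 - <<'E'
from h import *
s,im=shot("w10");print(s['tool_pos'],s['tcp_rot'],s['finger_gap'])
r=rectify(s,im,(442,329),half=60,ppm=4,z=4)
cv2.imwrite("pics/w10v.png",np.hstack([r,cv2.copyMakeBorder(cv2.resize(im,(320,240)),0,240,0,0,0)]))
E
```

```text
[421.5903668  271.87343102 148.35282456] [-89.84353438   0.14197476 -89.00144403] 42.27992291849121
```

View pics/w10v.png

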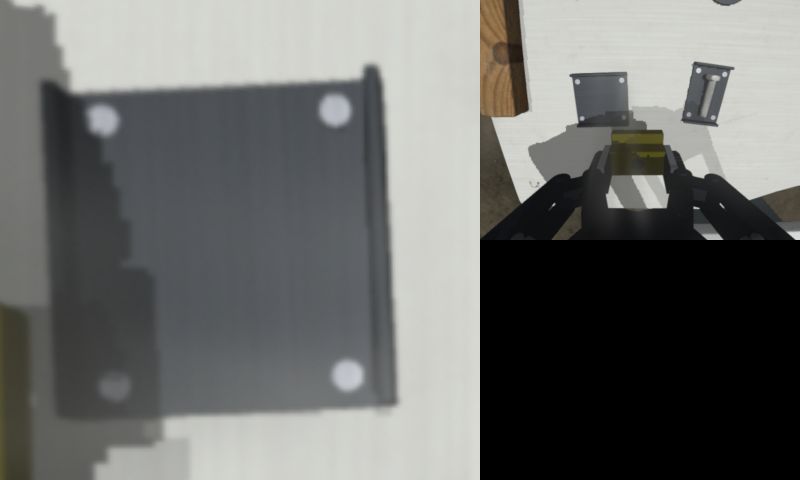

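>>> arm_command:
  commands:
    - [0,[0.3,0.9,0],[0,0,0.8]]
    - [0,[0.3,0.95,-0.4],[0,0,0.7]]
    - [0,[0,0,-0.9],[0,0,0]]
    - [0,[0,0,-0.7],[0,0,0]]
    - [0,[0,0,0],[0,0,0]]

```text
time: 29.9
tool_pos: [446.2, 325.2, 88.0]
tcp_rot: [-89.6, 0.2, -88.0]
ft_force: [-0.8, -0.2, -2.1]
finger_gap: 42.3
```

>>> arm_command:
  commands:
    - [0,[0,0,0],[0,0,0]]
    - [0,[0,0,0],[0,0,0]]
    - [0,[0,0,0],[0,0,0]]

```text
time: 30.15
tool_pos: [447.4, 322.8, 88.5]
tcp_rot: [-89.7, 0.1, -88.2]
ft_force: [0.1, 0.4, -1.4]
finger_gap: 42.3
```

>>> arm_command:
  commands:
    - [0,[-0.28,0.14,-0.6],[0,0.2,0.6]]
    - [0,[0,0,0],[0,0,0]]
    - [0,[0,0,0],[0,0,0]]
    - [0,[0,0,-0.4],[0,0,0]]
    - [0,[0,0,0],[0,0,0]]

```text
time: 30.57
tool_pos: [444.1, 327.7, 65.4]
tcp_rot: [-89.3, 0.4, -87.8]
ft_force: [-0.5, -0.1, -2.0]
finger_gap: 42.4
```

>>> arm_command:
  commands:
    - [0,[0,0,0],[0,0,0]]
    - [0,[0,0,0],[0,0,0]]

```text
time: 30.73
tool_pos: [444.9, 327.6, 66.2]
tcp_rot: [-89.2, 0.4, -87.8]
ft_force: [0.1, 0.1, -1.4]
finger_gap: 41.9
```

>>> arm_command:
  commands:
    - [0,[-0.19,-0.01,-0.4],[-0.3,0.7,0.3]]
    - [0,[0,0,0],[0,0,0]]
    - [0,[0,0,0],[0,0,0]]
    - [0,[0,0,-0.4],[0,0,0]]
    - [0,[0,0,0],[0,0,0]]

```text
time: 31.15
tool_pos: [439.2, 327.6, 40.8]
tcp_rot: [-89.9, 0.2, -87.5]
ft_force: [-0.5, -1.0, -2.4]
finger_gap: 42.2
```

>>> arm_command:
  commands:
    - [0,[0,0,0],[0,0,0]]
    - [0,[0,0,0],[0,0,0]]

```text
time: 31.32
tool_pos: [438.7, 327.3, 39.7]
tcp_rot: [-90.0, 0.1, -87.5]
ft_force: [0.1, -0.4, -1.7]
finger_gap: 42.0
```

>>> arm_command:
  commands:
    - [0,[0.01,0,-0.38],[0,0,0]]
    - [0,[0,0,0],[0,0,0]]
    - [0,[0,0,0],[0,0,0]]

```text
time: 31.57
tool_pos: [439.4, 327.5, 27.5]
tcp_rot: [-90.0, 0.1, -87.5]
ft_force: [-0.0, -0.2, -0.7]
finger_gap: 42.6
```

>>> arm_command:
  commands:
    - [0,[0,0,-0.03],[0,0,0]]
    - [0,[0,0,0],[0,0,0]]

```text
time: 31.73
tool_pos: [439.2, 327.4, 26.2]
tcp_rot: [-90.0, 0.1, -87.5]
ft_force: [-0.5, -0.2, -1.4]
finger_gap: 42.5
```

>>> arm_command:
  commands:
    - [0,[0,0,-0.02],[0,0,0]]
    - [0,[0,0,0],[0,0,0]]

```text
time: 31.9
tool_pos: [439.4, 327.4, 26.4]
tcp_rot: [-90.0, 0.1, -87.5]
ft_force: [0.9, 0.5, -1.6]
finger_gap: 42.4
```

>>> arm_command:
  commands:
    - [0,[0,0,-0.04],[0,0,0]]
    - [0,[0,0,0],[0,0,0]]
    - [0,[0,0,0],[0,0,0]]

```text
time: 32.15
tool_pos: [440.1, 328.0, 26.7]
tcp_rot: [-89.9, 0.2, -87.5]
ft_force: [0.6, 0.1, -1.6]
finger_gap: 42.3
```

>>> arm_command:
  commands:
    - [0,[-0.02,0,-0.07],[0,0,0]]
    - [0,[0,0,0],[0,0,0]]
    - [0,[0,0,0],[0,0,0]]

```text
time: 32.4
tool_pos: [440.9, 328.5, 26.8]
tcp_rot: [-89.7, 0.2, -87.4]
ft_force: [-0.2, -0.5, -1.8]
finger_gap: 42.5
```

>>> arm_command:
  commands:
    - [55,[0,0,0],[0,0,0]]
    - [65,[0,0,0],[0,0,0]]
    - [70,[0,0,0],[0,0,0]]
    - [75,[0,0,0],[0,0,0]]
    - [75,[0,0,0],[0,0,0]]

```text
time: 32.82
tool_pos: [440.9, 328.6, 26.2]
tcp_rot: [-89.7, 0.2, -87.5]
ft_force: [-0.2, 0.5, 0.4]
finger_gap: 63.9
```

>>> arm_command:
  commands:
    - [75,[0,0,0.3],[0,0,0]]
    - [75,[0,0,0.8],[0,0,0]]
    - [75,[0,0,1],[0,0,0]]
    - [75,[0,0,1],[0,0,0]]
    - [75,[-0.6,-0.8,0.8],[0,0,0]]

```text
time: 33.23
tool_pos: [418.7, 302.9, 141.4]
tcp_rot: [-90.4, -0.1, -87.4]
ft_force: [1.1, 0.5, 2.1]
finger_gap: 64.2
```

>>> arm_command:
  commands:
    - [75,[-0.6,-1,0],[0,0,0]]
    - [75,[0,-1,0],[0,0,0]]
    - [75,[0,0,0],[0,0,0]]
    - [75,[0,0,0],[0,0,0]]

```text
time: 33.57
tool_pos: [402.0, 241.4, 152.0]
tcp_rot: [-89.7, 0.2, -87.3]
ft_force: [-0.2, 0.8, -0.1]
finger_gap: 63.9
```

```bash
python3 - <<'E'
from h import *
s,im=shot("w11");print(s['tool_pos'],s['tcp_rot'],s['finger_gap'])
a=rectify(s,im,(438,327),half=50,ppm=4,z=4);b=rectify(s,im,(449,167),half=50,ppm=4,z=4)
cv2.imwrite("pics/w11v.png",np.hstack([a,b]))
E
```

```text
[402.0314263  241.35716517 151.9690833 ] [-89.69457134   0.18626369 -87.33946262] 63.89131570362977
```

View pics/w11v.png

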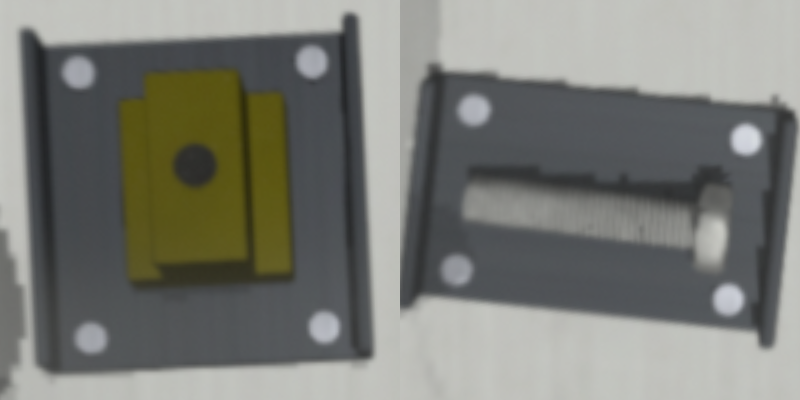

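```bash
python3 -c "
from bench import *
print(sense()['time'],hand_in())"
```

```text
the job is handed in; nothing more can be done
33.6167 None
```

All four pieces are in their holders, placed in the order asked: long bolt, short bolt, nut, T-block. I handed the job in at 33.6 s, with the gripper open and clear about 150 mm up.

Each piece was checked with the wrist camera after release:

- **Long bolt:** lies lengthwise between the end plates, about 1–1.5 mm off the middle.
- **Short bolt:** lies lengthwise between the end plates, under 2 mm off the middle.
- **Nut:** lies flat within the bright circle of the pad. Its centre reads about 1.4 mm off, not corrected for the camera's slant.
- **T-block:** right way up on its foot and square to the holder. It reads about 1.5 mm off along the holder and, after correcting for the camera angle, about 0.5 mm across.

Two readings disagreed with what I expected:

- **Finger opening:** it read about 3 mm under the true width on the bolts and the nut (about 1.5 mm on the T-block), although all were firmly held.
- **T-block set-down:** the force reading showed no clear contact as I lowered it, although the tool had stopped going down. I released it at the height I had calculated, and the picture shows it seated.

I planned no move near the hex key or the screwdriver. I did not take a separate picture at the end to confirm they had not shifted.

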